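# Present a cast stoneware lever over its kiln setter

### The arm

A 7-joint arm with a two-finger parallel gripper is mounted at the origin on a cart in front of the work surface, level with it; the furniture and walls round the work are solid. World frame = base frame: x ahead of the robot, y to its left, z up, the work surface at z = 0. Lengths are in m, angles in degrees, forces in N, time in s.
With the tool pointing down it reaches from about 0.4 to 0.925 m from the base axis. Payload 4.1 kg.
Tool frame: the origin (TCP) lies between the finger pads; the fingertips stand 19 mm ahead of it and the grasp point (between the pads) is the TCP (r.tip_reach is the distance from the TCP to the fingertips, in m); z points along the fingers, y is the line along which they close (so a half turn about z gives the same grasp; the last joint's range is limited). The gripper opens to 85 mm and grips with 20 to 120 N. Pads are 22 mm wide; open, the fingers measure 114 mm over their backs; the gripper's body (76 mm by 85 mm) begins 54 mm behind the grasp point. The pads swing forward as they close: fully open they stand 13 mm farther back than shut.
Start: joints at [-69.786, 22.827, 2.584, 88.041, -1.071, 69.15, -2.905], TCP at [0.284, 0.585, 0.25] pointing down, gripper open.
Joint ranges: [-161.44, 161.44], [-28.35, 127.94], [-78.24, 83.42], [0, 140.83], [-78.03, 258.03], [13.02, 114.36], [-168.23, 168.23]. Speed limits (degrees/s): [147.25, 147.25, 180, 180, 180, 180, 180].

### API

Orientations are given as a 3x3 rotation matrix whose columns are the frame's x, y, z axes.
In Python, from plant import r gives the robot as it stands.
- The arm moves only by the shell command python3 -m crank 'ROWS' [FORCE]. ROWS is JSON, a list of rows, each an object of numbers: "dx", "dy", "dz": the shift along the world's x, y, z in units of 40 mm (1.0 is 40 mm); "twist": the turn about the world's z in units of 6 degrees (1.0 is 6 degrees); "fingers": the closure, from 0 (fully open) to 1 (shut). In form: [{"dx": .., "dy": .., "dz": .., "twist": .., "fingers": ..}, ...]. A call has 1 to 5 rows; each row shifts and turns the commanded pose from where the row before left it; what a row does not reach is not made up. A row lasts 1/10 s, in which the tool goes at most 50 mm and 8.59 degrees, less where a joint would pass 70% of its speed; a pose out of reach is approached as far as the arm can. A call is refused whole if a number of a shift passes 1 or a number of a turn 1, either way. A call with a gripper value outside its range is refused whole. The fingers move at their own pace and stop on an object; FORCE is the grip in N (left out, the last holds). Time passes only in rows, so rows that do not move let the fingers close. It gives the time, the measured TCP pose, the force, the opening and the grip force at its end, in the units of the state.
- r.observe(): the state, without advancing time (a new reading comes with each control period).
- r.grab_frame(name): name is "side" or "top" or "wrist"; returns a dict with "frame" (384x512x3 uint8, red, green, blue), "fx", "fy", "cx", "cy" (pixels), "T" (4x4, takes a point from camera to world coordinates). Camera axes: x right, y down, z forward; pixel columns grow to the right and rows downward; lengths in m; the calibration is good to about 2 mm. A picture is of the moment at which its call begins. There is no depth.
- r.sign_off(): hands the job in; it is judged then, once.
The state is a dict: "clock": time; "joints": joint angles; "qvel": joint speeds; "joint_efforts": joint torques, N m; "ee_pos": TCP position; "tool_rot": TCP orientation; "contact_force": force on the tool from outside, world axes, zero at the start; "ft_torque": the same for the moment, N m; "grip_width": finger opening in m; "grip_force": force on a finger pad.
Only numpy, scipy, OpenCV 4.12 (cv2) and the standard library are available. Lean on these libraries where they do the work, as an engineer would, in place of code of your own. Each camera call takes 0.05 s, during which the arm holds its last target. There are 200 camera calls.

### The job

Pick up the brittle cast stoneware lever at its balance point on the straight neck, gripping it gently (60 N a finger at most), and hold it level over the kiln setter, its heavy hub above the thick post and its small eye above the thin post, a few centimetres clear of the post tips, ready to be lowered. Do not let it touch the setter and leave the other things on the table where they are. Finish while still holding the lever there: do not lower it or let go.

Things in the scene. Friction and masses are not known exactly. Their poses are not given: they have to be found in the camera images.
- lever: Terracotta-coloured cast stoneware lever, 228 mm long, 0.28 kg (0.22 to 0.36), loose, lying flat: hub (heavy ring), straight neck, thinner bent arm (14 mm wide, z 6 to 22 mm), eye (small ring). Origin: under the balance point, level with its underside (on the table at z = 0); x along the neck from the hub towards the eye, z up.
- lever_balance (a point): The lever's balance point (centre of mass) in the middle of its neck: lever x 0, y 0, z 16 mm, 51 mm from the hub's axis towards the eye. The neck is a bar along x centred on y = 0, 20 mm wide (grasp across y), z 6 to 28 mm, free from x -18 to +38 mm. Axes as the lever's.
- lever_hub (a point): Centre of the hub's bore at the lever's underside (lever x -51, y -6.5, z 0 mm). The hub is an upright ring 50 mm across, 32 mm high, with a 21 mm bore.
- lever_eye (a point): Centre of the eye's bore at the lever's underside (lever x 139, y 24, z 0 mm). The eye is a ring 25 mm across, 24 mm high, with an 11 mm bore.
- setter: Cream kiln setter fixed to the table: bar 250 x 64 x 14 mm with a thick and a thin upright post. Origin at table height; axes laid out as the lever's: with the lever's origin straight above this origin and the same yaw, the hub is above the thick post and the eye above the thin post.
- setter_hub_post (a point): Tip of the thick post, 14 mm across, 60 mm above the table (setter x -51, y -6.5, z 60 mm).
- setter_eye_post (a point): Tip of the thin post, 7 mm across, 60 mm above the table (setter x 139, y 24, z 60 mm).
- jar_brown: White jar with a red lid, 69 mm across, 85 mm high. Bystander, loose; origin at the centre of its underside.
- jar_white: White jar with a black lid, 69 mm across, 85 mm high. Bystander, loose; origin at the centre of its underside.
- painted_vase: White vase with blue painting, 80 mm across, 105 mm high. Bystander, loose; origin at the centre of its underside.
- cone_pack: Clay holder with three thin cones, 28 x 92 x 63 mm. Bystander, loose; origin at the centre of its underside.
- bowl: White bowl with a red line, 127 mm across, 67 mm high. Bystander, loose; origin at the centre of its underside.
- tile_g_1: Glaze test tile with three stripes, 90 x 68 x 8 mm. Bystander, loose; origin at the centre of its underside.
- dropper: Brown dropper bottle, 33 mm across, 102 mm high. Bystander, loose; origin at the centre of its underside.
- straight_edge: Steel ruler, 26 x 310 x 9 mm, near the front edge. Bystander, loose; origin at the centre of its underside.

How it is judged:
By the outcome, as a careful person would: the job done as asked, in the order asked, and still so for the second after the job is handed in, while the arm keeps its last pose, push and grip.
It also fails if it takes over 35 s, if anything falls off the work surface, if the arm or the gripper's body presses on something with over 40 N, if the wrist force passes 120 N, or if a joint passes its speed limit or range.

## Working session

There is one attempt and no reset: what is moved stays moved. The work goes in short steps, Python scripts to look and compute and a shell command to move; the robot and the scene stay as the last step left them, time stands still between calls to the robot, and variables do not carry over. Pictures are saved under pics/ and viewed, at most 10 in all, crops included, and the job is handed in when it is done.

```bash
ls; mkdir -p pics
python3 - <<'E'
from plant import r
import cv2,pickle
for n in ("top","side"):
    f=r.grab_frame(n); pickle.dump(f,open(f"pics/{n}0.pkl","wb"))
    cv2.imwrite(f"pics/{n}0.png",f["frame"][:,:,::-1])
    print(n,f["fx"],f["cx"],f["cy"],f["T"].round(3).tolist())
s=r.observe();print(s["ee_pos"],s["tool_rot"],s["clock"],s["grip_width"])
E
```

```text
pics
top 445.4952211483605 253.1685150251206 184.70521855634811 [[-0.015, -0.993, 0.12, 0.395], [-1.0, 0.015, -0.002, -0.012], [0.0, -0.12, -0.993, 1.405], [0.0, 0.0, 0.0, 1.0]]
side 402.94818203635475 249.85610624460304 184.1482260409091 [[0.975, -0.122, 0.186, 0.335], [-0.222, -0.481, 0.849, -0.998], [-0.014, -0.868, -0.496, 0.655], [0.0, 0.0, 0.0, 1.0]]
[0.28352073 0.58431254 0.24938033] [[-8.99703251e-01  4.36501598e-01 -6.44639925e-04]
 [ 4.36502055e-01  8.99701801e-01 -1.62040235e-03]
 [-1.27324514e-04 -1.73926792e-03 -9.99998479e-01]] 0.1 0.08526145121715503
```

View pics/top0.png

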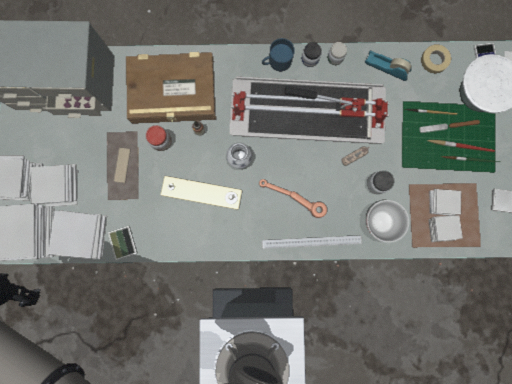

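View pics/side0.png

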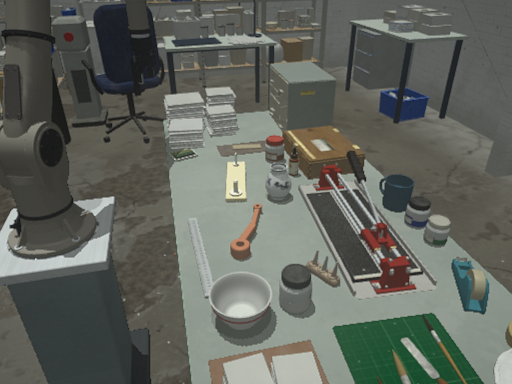

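The top view shows the lever with its hub near (319,209) and eye near (264,183). The setter is centred near (201,192), with posts near (171,187) and (232,197). The vase is at (239,156) and the ruler at (312,241). Next I'll measure these.

```bash
cat > h.py <<'E'
import numpy as np,cv2
def ray(f,uv):
    T=f["T"];d=T[:3,:3]@np.array([(uv[0]-f["cx"])/f["fx"],(uv[1]-f["cy"])/f["fy"],1]);return T[:3,3],d
def onz(f,uv,z):
    o,d=ray(f,uv);return o+d*(z-o[2])/d[2]
def proj(f,p):
    q=np.linalg.inv(f["T"])@np.r_[p,1];return q[:2]/q[2]*[f["fx"],f["fy"]]+[f["cx"],f["cy"]]
def two(f,a,g,b):
    o,d=ray(f,a);p,e=ray(g,b);s=np.linalg.lstsq(np.c_[d,-e],p-o,rcond=None)[0]
    x,y=o+s[0]*d,p+s[1]*e;return (x+y)/2,np.linalg.norm(x-y)
def mask(f,lo,hi):
    return cv2.inRange(cv2.cvtColor(f["frame"],cv2.COLOR_RGB2HSV),lo,hi)
E
python3 - <<'E'
import pickle,cv2,numpy as np
from h import *
t=pickle.load(open("pics/top0.pkl","rb"));s=pickle.load(open("pics/side0.pkl","rb"))
for n,f,(x,y,w,h) in (("t",t,(150,140,190,110)),("s",s,(170,140,120,130))):
    c=f["frame"][y:y+h,x:x+w,::-1]
    cv2.imwrite(f"pics/{n}1.png",cv2.resize(c,None,fx=4,fy=4,interpolation=cv2.INTER_CUBIC))
m=mask(t,(3,90,80),(15,255,255));m[:,:255]=0;m[:,335:]=0;m[:170]=0;m[225:]=0
cs,hi=cv2.findContours(m,cv2.RETR_CCOMP,cv2.CHAIN_APPROX_NONE)
for c in cs:
    a=cv2.contourArea(c)
    if len(c)>5:print("lever c",a,len(c),c[:,0].mean(0),cv2.boundingRect(c))
ys,xs=np.nonzero(m);P=np.array([onz(t,(u,v),.028) for u,v in zip(xs,ys)])[:,:2]
print("px",len(P),P.mean(0))
m=mask(t,(18,25,170),(40,120,255));m[:,:150]=0;m[:,250:]=0;m[:170]=0;m[215:]=0
cs,_=cv2.findContours(m,cv2.RETR_EXTERNAL,cv2.CHAIN_APPROX_NONE);c=max(cs,key=cv2.contourArea)
q=np.array([onz(t,p,.014)[:2] for p in c[:,0]],np.float32);print("setter",cv2.minAreaRect(q),cv2.minAreaRect(c))
print(t["frame"][209,310:330].tolist()[::4],t["frame"][192,195].tolist())
E
```

```text
lever c 329.5 151 [292.71523179 196.17218543] (261, 181, 66, 36)
lever c 55.0 24 [318.875      209.45833333] (314, 205, 10, 10)
lever c 5.5 7 [304.28571429 202.71428571] (303, 201, 4, 4)
lever c 4.0 6 [296.5 198. ] (295, 197, 4, 3)
lever c 9.5 9 [294.22222222 195.77777778] (292, 194, 5, 5)
px 341 [ 0.50918364 -0.16413915]
setter ((0.5414862632751465, 0.1504760980606079), (0.24920795857906342, 0.06379546970129013), 78.7701644897461) ((200.85958862304688, 192.26593017578125), (79.22949981689453, 20.2786865234375), 10.388858795166016)
[[151, 112, 97], [208, 153, 133], [155, 165, 162], [139, 105, 90], [171, 130, 110]] [238, 240, 220]
```

View pics/t1.png

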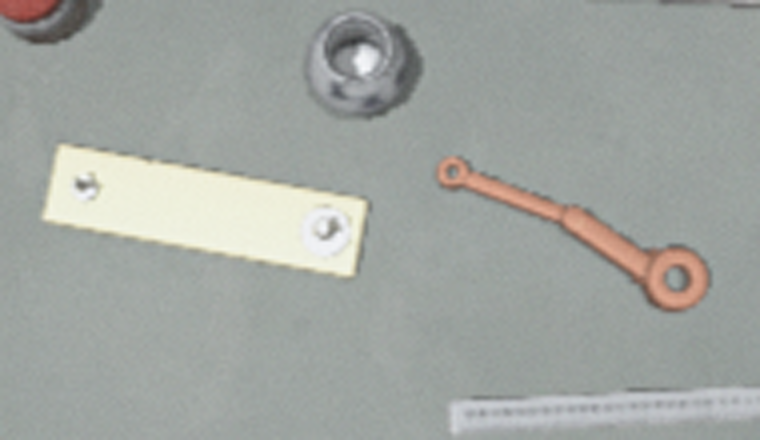

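View pics/s1.png

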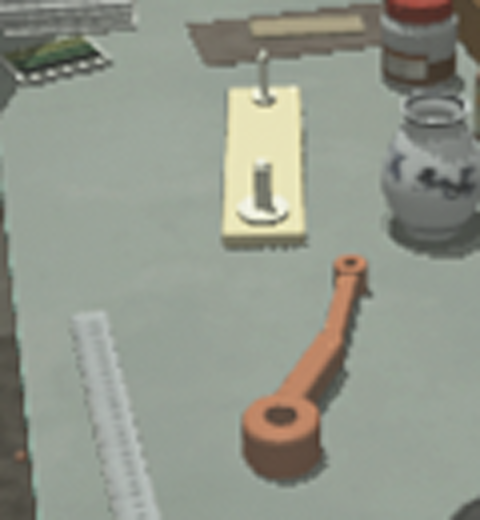

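The crops show the lever hub bore at (319.2,209.7) and eye at (263,183) in the top view, and (240,243.5) and (257.5,206) in the side view. The thick post is the right-hand one, at (231.5,197) top, and the thin post is at (171.5,186.5). In the side view the tips are near (235.5,180) and (236,153).

Run:
```python
import pickle,numpy as np
from h import *
t=pickle.load(open("pics/top0.pkl","rb"));s=pickle.load(open("pics/side0.pkl","rb"))
T=lambda a,b:(( a+.5)/4-.5+150,(b+.5)/4-.5+140)
S=lambda a,b:((a+.5)/4-.5+170,(b+.5)/4-.5+140)
hub=onz(t,T(677,278),.032);eye=onz(t,T(452,172),.024)
print("hub",hub,onz(s,S(281,414),.032),two(t,T(677,278),s,S(281,414)))
print("eye",eye,onz(s,S(350,263),.024))
def frame(h,e,n):
    d=(e-h)[:2];yaw=np.arctan2(d[1],d[0])-np.arctan2(30.5,190);c,si=np.cos(yaw),np.sin(yaw)
    o=h[:2]-np.array([[c,-si],[si,c]])@[-.051,-.0065]
    print(n,"len",np.linalg.norm(d),"yaw",np.degrees(yaw),"origin",o)
frame(hub,eye,"lever")
hs=onz(s,S(281,414),.032);es=onz(s,S(350,263),.024);frame(hs,es,"lever side")
hb=onz(t,T(326,231),.016);eb=onz(t,T(86,186),.016)  # collar discs
frame(hb,eb,"setter discs top")
hp=onz(s,S(263,163),.06);ep=onz(s,S(264,54),.06);print(hp,ep);frame(hp,ep,"setter tips side")
hd=onz(s,S(263,211),.016);ed=onz(s,S(264,99),.016);print(hd,ed);frame(hd,ed,"setter discs side")
```

```text
hub [ 0.48183816 -0.21580579  0.032     ] [ 0.47876899 -0.21311592  0.032     ] (array([ 0.48005931, -0.21533019,  0.03373638]), np.float64(0.003354288322228998))
eye [ 0.56776871 -0.0439118   0.024     ] [ 0.564285   -0.04313056  0.024     ]
lever len 0.19217596637592527 yaw 54.31965528032217 origin [ 0.50630471 -0.17058812]
lever side len 0.19028402247482062 yaw 54.17432970666724 origin [ 0.50335015 -0.16796045]
setter discs top len 0.19191570093900373 yaw 69.39011829593822 origin [0.53555666 0.10533109]
[0.52039527 0.05450401 0.06      ] [0.55812612 0.24379252 0.06      ]
setter tips side len 0.19301232694747428 yaw 69.60731492208447 origin [0.53207372 0.1045726 ]
[0.51953832 0.0574741  0.016     ] [0.55697622 0.24518401 0.016     ]
setter discs side len 0.19140691297916188 yaw 69.60093988667832 origin [0.53122234 0.10754139]
```

Both views agree. The lever origin is ≈(0.505,-0.169) with yaw 54.3°, and the setter origin is ≈(0.534,0.1055) with yaw 69.6°. The hub–eye length comes out at 0.192 against 0.1924 expected. I'll now move above the neck, turning −99.8° so the fingers close across it.

```bash
python3 -m crank '[{"dx":0.6,"dy":-0.94,"twist":-0.83},{"dx":0.6,"dy":-0.94,"twist":-0.83},{"dx":0.6,"dy":-0.94,"twist":-0.83},{"dx":0.6,"dy":-0.94,"twist":-0.83},{"dx":0.6,"dy":-0.94,"twist":-0.83}]'
python3 -m crank '[{"dx":0.5,"dy":-0.94,"twist":-0.83},{"dx":0.5,"dy":-0.94,"twist":-0.83},{"dx":0.5,"dy":-0.94,"twist":-0.83},{"dx":0.5,"dy":-0.94,"twist":-0.83},{"dx":0.5,"dy":-0.94,"twist":-0.83}]'
```

```text
schema error: expected keys dx, dy, dz, twist, fingers
schema error: expected keys dx, dy, dz, twist, fingers
```

```bash
python3 -m crank '[{"dx":0.6,"dy":-0.94,"dz":0,"twist":-0.83,"fingers":0},{"dx":0.6,"dy":-0.94,"dz":0,"twist":-0.83,"fingers":0},{"dx":0.6,"dy":-0.94,"dz":0,"twist":-0.83,"fingers":0},{"dx":0.6,"dy":-0.94,"dz":0,"twist":-0.83,"fingers":0},{"dx":0.6,"dy":-0.94,"dz":0,"twist":-0.83,"fingers":0}]'
python3 -m crank '[{"dx":0.5,"dy":-0.94,"dz":0,"twist":-0.83,"fingers":0},{"dx":0.5,"dy":-0.94,"dz":0,"twist":-0.83,"fingers":0},{"dx":0.5,"dy":-0.94,"dz":0,"twist":-0.83,"fingers":0},{"dx":0.5,"dy":-0.94,"dz":0,"twist":-0.83,"fingers":0},{"dx":0.5,"dy":-0.94,"dz":0,"twist":-0.83,"fingers":0}]'
```

```text
clock: 0.6
ee_pos: [0.4043, 0.3949, 0.25]
tool_rot: [[-0.63, 0.777, -0.0], [0.777, 0.63, -0.0], [-0.0, -0.001, -1.0]]
contact_force: [0.8, -0.7, -0.5]
grip_width: 0.0855
grip_force: 0.0
clock: 1.1
ee_pos: [0.504, 0.2071, 0.2501]
tool_rot: [[-0.244, 0.97, -0.0], [0.97, 0.244, -0.0], [0.0, -0.0, -1.0]]
contact_force: [1.5, -0.0, -0.7]
grip_width: 0.0853
grip_force: 0.0
```

```bash
python3 -m crank '[{"dx":0,"dy":-0.94,"dz":0,"twist":-0.83,"fingers":0},{"dx":0,"dy":-0.94,"dz":0,"twist":-0.83,"fingers":0},{"dx":0,"dy":-0.94,"dz":0,"twist":-0.83,"fingers":0},{"dx":0,"dy":-0.94,"dz":0,"twist":-0.83,"fingers":0},{"dx":0,"dy":-0.94,"dz":0,"twist":-0.83,"fingers":0}]'
python3 -m crank '[{"dx":0,"dy":-0.94,"dz":0,"twist":-0.83,"fingers":0},{"dx":0,"dy":-0.94,"dz":0,"twist":-0.83,"fingers":0},{"dx":0,"dy":-0.94,"dz":-0.2,"twist":-0.83,"fingers":0},{"dx":0,"dy":-0.94,"dz":-0.4,"twist":-0.83,"fingers":0},{"dx":0,"dy":-0.94,"dz":-0.4,"twist":-0.83,"fingers":0}]'
python3 -m crank '[{"dx":0,"dy":0,"dz":0,"twist":0,"fingers":0},{"dx":0,"dy":0,"dz":0,"twist":0,"fingers":0}]'
python3 - <<'E'
from plant import r
import cv2,pickle
f=r.grab_frame("wrist"); pickle.dump(f,open("pics/w0.pkl","wb"))
cv2.imwrite("pics/w0.png",f["frame"][:,:,::-1])
print(f["fx"],f["T"].round(3).tolist(),r.observe()["joints"])
E
```

```text
clock: 1.6
ee_pos: [0.5032, 0.0193, 0.2501]
tool_rot: [[0.187, 0.982, -0.0], [0.982, -0.187, 0.0], [0.0, -0.0, -1.0]]
contact_force: [0.0, -1.1, -0.4]
grip_width: 0.0855
grip_force: 0.0
clock: 2.1
ee_pos: [0.5036, -0.1684, 0.21]
tool_rot: [[0.583, 0.813, 0.001], [0.813, -0.583, 0.0], [0.001, 0.001, -1.0]]
contact_force: [-0.7, 0.5, -0.1]
grip_width: 0.0851
grip_force: 0.0
clock: 2.3
ee_pos: [0.5031, -0.1677, 0.2097]
tool_rot: [[0.582, 0.813, -0.002], [0.813, -0.582, 0.0], [-0.001, -0.001, -1.0]]
contact_force: [0.6, 0.8, -0.6]
grip_width: 0.0857
grip_force: 0.0
291.51508403375294 [[0.813, -0.558, -0.167, 0.546], [-0.582, -0.78, -0.231, -0.11], [-0.001, 0.285, -0.959, 0.333], [0.0, 0.0, 0.0, 1.0]] [-20.68700204  16.03398684  41.18064255 107.94379668 -12.09690934
  60.44619757 -10.02245048]
```

View pics/w0.png

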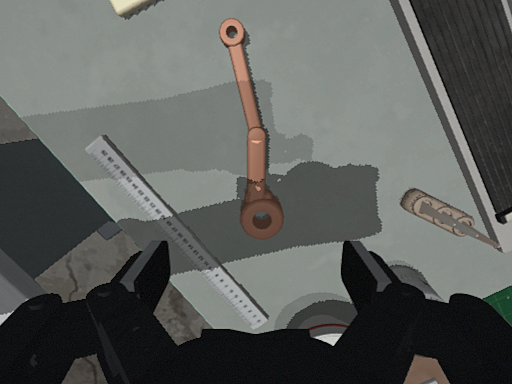

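The wrist view shows the hub bore at (262,218), the eye bore at (232,32), and the neck nearly vertical between (257,130) and the hub. The fingers are clear of the ruler and the cone pack.

Run:
```python
import pickle,numpy as np
from h import *
w=pickle.load(open("pics/w0.pkl","rb"))
m=mask(w,(2,70,30),(16,255,255));m[:,:215]=0;m[:,290:]=0;m[242:]=0
cs,hi=cv2.findContours(m,cv2.RETR_CCOMP,cv2.CHAIN_APPROX_NONE)
for c in cs:
    if len(c)>12:print(cv2.contourArea(c),cv2.boundingRect(c))
hub=onz(w,(262,218),.032);eye=onz(w,(232,32),.024)
d=(eye-hub)[:2];yaw=np.arctan2(d[1],d[0])-np.arctan2(30.5,190);c,s=np.cos(yaw),np.sin(yaw)
print(hub,eye,np.linalg.norm(d),np.degrees(yaw),hub[:2]+np.array([[c,-s],[s,c]])@[.051,.0065])
# neck edges at rows -> midline on z=.028
L=[]
for v in (140,150,160,170,178):
    x=np.nonzero(m[v])[0];a,b=onz(w,(x.min()-.5,v),.026),onz(w,(x.max()+.5,v),.026)
    L.append((a+b)[:2]/2);print(v,x.min(),x.max(),L[-1],np.linalg.norm(a-b))
d=L[-2]-L[0];print("neck yaw",np.degrees(np.arctan2(-d[1],-d[0])))
```

```text
4365.0 (219, 18, 65, 222)
107.5 (253, 211, 17, 10)
57.0 (227, 30, 11, 9)
[ 0.48190708 -0.21152681  0.032     ] [ 0.56641001 -0.04274586  0.024     ] 0.18875315324265918 54.284738960959054 [ 0.50640118 -0.16632405]
140 247 265 [ 0.52587855 -0.13864218] 0.019820392157053966
150 247 265 [ 0.51980371 -0.14713695] 0.020014146559478762
160 247 265 [ 0.51360892 -0.15579944] 0.020211726504727152
170 247 264 [ 0.50685386 -0.16432199] 0.01933896376254485
178 247 264 [ 0.50170423 -0.17151555] 0.019494459350535714
neck yaw 53.46737391032298
```

```bash
python3 -m crank '[{"dx":0.04,"dy":-0.03,"dz":-0.8,"twist":0,"fingers":0},{"dx":0,"dy":0,"dz":-1,"twist":0,"fingers":0},{"dx":0,"dy":0,"dz":-1,"twist":0,"fingers":0},{"dx":0,"dy":0,"dz":-0.8,"twist":0,"fingers":0},{"dx":0,"dy":0,"dz":-0.5,"twist":0,"fingers":0}]' 45
python3 -m crank '[{"dx":0,"dy":0,"dz":-0.3,"twist":0,"fingers":0},{"dx":0,"dy":0,"dz":-0.2,"twist":0,"fingers":0},{"dx":0,"dy":0,"dz":-0.05,"twist":0,"fingers":0},{"dx":0,"dy":0,"dz":0,"twist":0,"fingers":0}]' 45
```

```text
clock: 2.85
ee_pos: [0.5049, -0.1654, 0.0442]
tool_rot: [[0.577, 0.817, -0.002], [0.817, -0.577, 0.002], [0.0, -0.003, -1.0]]
contact_force: [0.0, -0.1, -0.7]
grip_width: 0.0855
grip_force: 0.0
clock: 3.25
ee_pos: [0.5061, -0.1682, 0.025]
tool_rot: [[0.58, 0.815, 0.001], [0.815, -0.58, -0.0], [0.001, 0.001, -1.0]]
contact_force: [0.0, 0.4, 0.2]
grip_width: 0.0857
grip_force: 0.0
```

```bash
python3 -m crank '[{"dx":0,"dy":0,"dz":0,"twist":0,"fingers":0.3},{"dx":0,"dy":0,"dz":0,"twist":0,"fingers":0.5},{"dx":0,"dy":0,"dz":0,"twist":0,"fingers":0.65},{"dx":0,"dy":0,"dz":0,"twist":0,"fingers":0.75},{"dx":0,"dy":0,"dz":0,"twist":0,"fingers":0.85}]' 45
python3 -m crank '[{"dx":0,"dy":0,"dz":0,"twist":0,"fingers":1},{"dx":0,"dy":0,"dz":0,"twist":0,"fingers":1},{"dx":0,"dy":0,"dz":0,"twist":0,"fingers":1},{"dx":0,"dy":0,"dz":0,"twist":0,"fingers":1}]' 45
```

```text
clock: 3.75
ee_pos: [0.5054, -0.1683, 0.0247]
tool_rot: [[0.58, 0.814, 0.0], [0.814, -0.58, 0.0], [0.0, -0.0, -1.0]]
contact_force: [-1.3, 0.4, 2.4]
grip_width: 0.0192
grip_force: 44.5
clock: 4.15
ee_pos: [0.5054, -0.1683, 0.0247]
tool_rot: [[0.58, 0.814, 0.0], [0.814, -0.58, 0.0], [0.0, -0.0, -1.0]]
contact_force: [-1.6, 1.1, 6.1]
grip_width: 0.0189
grip_force: 44.9
```

```bash
python3 -m crank '[{"dx":0,"dy":0,"dz":0.1,"twist":0,"fingers":1},{"dx":0,"dy":0,"dz":0.3,"twist":0,"fingers":1},{"dx":0,"dy":0,"dz":0.5,"twist":0,"fingers":1},{"dx":0,"dy":0,"dz":0.6,"twist":0,"fingers":1},{"dx":0,"dy":0,"dz":0.6,"twist":0,"fingers":1}]' 45
python3 -m crank '[{"dx":0,"dy":0,"dz":0.6,"twist":0,"fingers":1},{"dx":0,"dy":0,"dz":0.6,"twist":0,"fingers":1},{"dx":0,"dy":0,"dz":0.4,"twist":0,"fingers":1},{"dx":0,"dy":0,"dz":0.2,"twist":0,"fingers":1},{"dx":0,"dy":0,"dz":0,"twist":0,"fingers":1}]' 45
python3 - <<'E'
from plant import r
import cv2,pickle
I=[]
for n in ("wrist","side"):
    f=r.grab_frame(n); pickle.dump(f,open(f"pics/{n}1.pkl","wb"));I.append(f["frame"][:,:,::-1])
cv2.imwrite("pics/l1.png",cv2.resize(cv2.hconcat([I[0][:,130:450],cv2.resize(I[1][120:312,170:330],None,fx=2,fy=2)]),None,fx=1.2,fy=1.2))
print(r.observe()["ft_torque"],r.observe()["contact_force"])
E
```

```text
clock: 4.65
ee_pos: [0.5049, -0.1685, 0.1094]
tool_rot: [[0.581, 0.814, -0.0], [0.814, -0.581, -0.0], [-0.001, -0.0, -1.0]]
contact_force: [0.1, 0.0, -1.5]
grip_width: 0.019
grip_force: 44.1
clock: 5.15
ee_pos: [0.5058, -0.1686, 0.1814]
tool_rot: [[0.58, 0.814, 0.002], [0.814, -0.58, -0.0], [0.001, 0.002, -1.0]]
contact_force: [-0.1, -1.0, -2.7]
grip_width: 0.0191
grip_force: 44.2
[0.01233186 0.07207688 0.0276783 ] [ 0.03339735  0.55414852 -2.39619828]
```

View pics/l1.png

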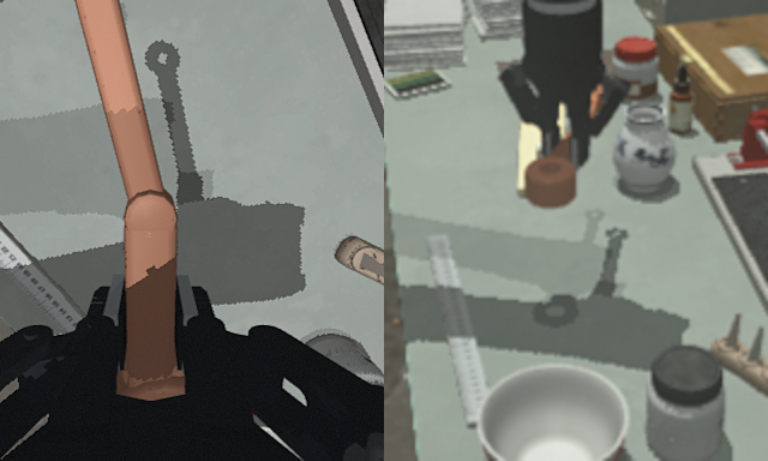

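The lever is off the table and clamped in line with the tool, and its hub shows clearly in the side view. Next I carry it over the setter, turning +15°.

```bash
python3 -m crank '[{"dx":0.07,"dy":0.2,"dz":0,"twist":0.25,"fingers":1},{"dx":0.07,"dy":0.4,"dz":0,"twist":0.25,"fingers":1},{"dx":0.07,"dy":0.6,"dz":0,"twist":0.25,"fingers":1},{"dx":0.07,"dy":0.7,"dz":0,"twist":0.25,"fingers":1},{"dx":0.07,"dy":0.7,"dz":0,"twist":0.25,"fingers":1}]' 45
python3 -m crank '[{"dx":0.07,"dy":0.7,"dz":0,"twist":0.25,"fingers":1},{"dx":0.07,"dy":0.7,"dz":0,"twist":0.25,"fingers":1},{"dx":0.07,"dy":0.7,"dz":0,"twist":0.25,"fingers":1},{"dx":0.07,"dy":0.7,"dz":0,"twist":0.25,"fingers":1},{"dx":0.07,"dy":0.7,"dz":0,"twist":0.25,"fingers":1}]' 45
python3 -m crank '[{"dx":0,"dy":0.4,"dz":0,"twist":0,"fingers":1},{"dx":0,"dy":0.25,"dz":0,"twist":0,"fingers":1},{"dx":0,"dy":0.1,"dz":0,"twist":0,"fingers":1},{"dx":0,"dy":0,"dz":-0.5,"twist":0,"fingers":1},{"dx":0,"dy":0,"dz":0,"twist":0,"fingers":1}]' 45
python3 - <<'E'
from plant import r
import cv2,pickle
I=[]
for n in ("top","side","wrist"):
    f=r.grab_frame(n); pickle.dump(f,open(f"pics/{n}2.pkl","wb"));I.append(f["frame"][:,:,::-1])
a=cv2.resize(I[0][150:235,140:260],(600,425),interpolation=cv2.INTER_CUBIC)
cv2.imwrite("pics/t2.png",a)
b=cv2.resize(I[1][100:220,190:290],(400,480),interpolation=cv2.INTER_CUBIC);c=cv2.resize(I[2][:,100:420],(400,480))
cv2.imwrite("pics/s2.png",cv2.hconcat([b,c]))
E
```

```text
clock: 5.75
ee_pos: [0.5192, -0.0617, 0.1797]
tool_rot: [[0.466, 0.885, -0.001], [0.885, -0.466, 0.001], [-0.0, -0.001, -1.0]]
contact_force: [1.0, 0.6, -3.3]
grip_width: 0.0189
grip_force: 44.1
clock: 6.25
ee_pos: [0.5327, 0.0786, 0.1797]
tool_rot: [[0.346, 0.938, -0.001], [0.938, -0.346, 0.0], [-0.0, -0.001, -1.0]]
contact_force: [0.7, 0.5, -3.2]
grip_width: 0.019
grip_force: 44.1
clock: 6.75
ee_pos: [0.5314, 0.1041, 0.1584]
tool_rot: [[0.352, 0.936, -0.005], [0.936, -0.352, -0.002], [-0.004, -0.004, -1.0]]
contact_force: [-0.8, -0.1, -2.2]
grip_width: 0.0191
grip_force: 44.3
```

View pics/t2.png

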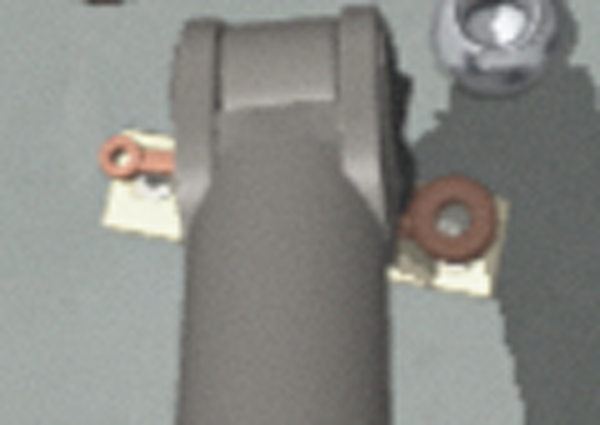

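View pics/s2.png

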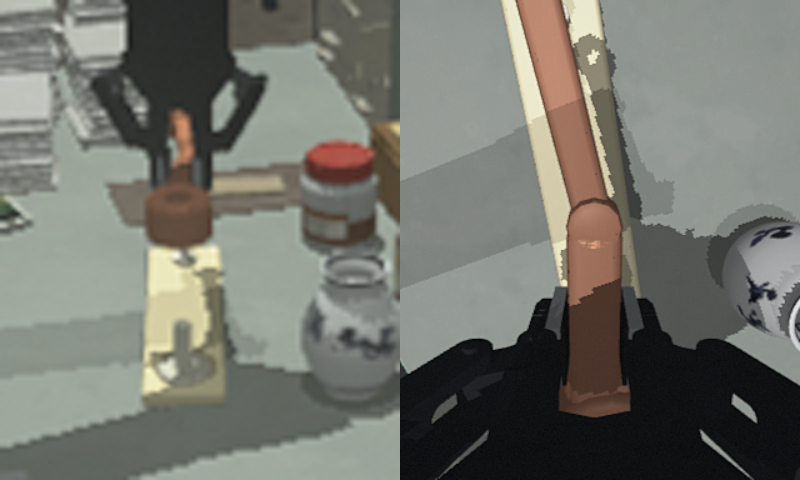

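The top view shows the eye bore at (122,157) and the hub bore at (455,218), both in 5× crop pixels. The side view puts the hub's top face at (180,198) in its 4× crop. Everything is clear of the setter and the vase.

Run:
```python
import pickle,numpy as np
from h import *
from plant import r
t=pickle.load(open("pics/top2.pkl","rb"));s=pickle.load(open("pics/side2.pkl","rb"))
o=r.observe();tcp=o["ee_pos"];up=tcp[2]-.0247;print(tcp,o["tool_rot"][:,1],o["contact_force"])
T=lambda a,b:((a+.5)/5-.5+140,(b+.5)/5-.5+150);S=lambda a,b:((a+.5)/4-.5+190,(b+.5)/4-.5+100)
hub=onz(t,T(455,218),.032+up);eye=onz(t,T(122,157),.024+up)
print("hub",hub,onz(s,S(180,198),.032+up),"2view",two(t,T(455,218),s,S(180,198)))
d=(eye-hub)[:2];yaw=np.arctan2(d[1],d[0])-np.arctan2(30.5,190);c,si=np.cos(yaw),np.sin(yaw)
print("eye",eye,np.linalg.norm(d),np.degrees(yaw),"origin",hub[:2]+np.array([[c,-si],[si,c]])@[.051,.0065])
```

```text
[0.53358548 0.10445351 0.16079131] [ 9.36106463e-01 -3.51716254e-01  6.06149999e-04] [ 0.32812745  1.08899485 -1.69607994]
hub [0.52127952 0.0493518  0.16809131] [0.5199494  0.04540871 0.16809131] 2view (array([0.52107649, 0.04949531, 0.16619695]), np.float64(0.0007966077482110551))
eye [0.55941059 0.23712369 0.16009131] 0.19160443602295044 69.40129022307595 origin [0.53313793 0.09937808]
```

The lever is level: the two-view hub height is 166 mm against 168 expected. Yaw also matches at 69.4°. It sits about 6 mm short in y and 2 mm short in x, so I'll correct that and lower to about 35 mm clearance.

```bash
python3 -m crank '[{"dx":0.05,"dy":0.14,"dz":-0.2,"twist":0,"fingers":1},{"dx":0,"dy":0,"dz":-0.3,"twist":0,"fingers":1},{"dx":0,"dy":0,"dz":-0.3,"twist":0,"fingers":1},{"dx":0,"dy":0,"dz":-0.15,"twist":0,"fingers":1},{"dx":0,"dy":0,"dz":0,"twist":0,"fingers":1}]' 45
python3 -m crank '[{"dx":0,"dy":0,"dz":0,"twist":0,"fingers":1},{"dx":0,"dy":0,"dz":0,"twist":0,"fingers":1}]' 45
python3 - <<'E'
from plant import r
import cv2,pickle
I=[]
for n in ("top","side"):
    f=r.grab_frame(n); pickle.dump(f,open(f"pics/{n}3.pkl","wb"));I.append(f["frame"][:,:,::-1])
a=cv2.resize(I[0][165:215,150:250],(800,400),interpolation=cv2.INTER_CUBIC)
b=cv2.resize(I[1][130:205,210:262],(416,600),interpolation=cv2.INTER_CUBIC)
cv2.imwrite("pics/t3.png",a);cv2.imwrite("pics/s3.png",b)
E
```

```text
clock: 7.4
ee_pos: [0.5342, 0.1108, 0.1208]
tool_rot: [[0.35, 0.937, -0.003], [0.937, -0.35, -0.001], [-0.002, -0.002, -1.0]]
contact_force: [-0.9, -0.7, -2.1]
grip_width: 0.0189
grip_force: 44.5
clock: 7.6
ee_pos: [0.5358, 0.1112, 0.1227]
tool_rot: [[0.35, 0.937, 0.001], [0.937, -0.35, 0.0], [0.0, 0.001, -1.0]]
contact_force: [0.3, 0.4, -2.6]
grip_width: 0.0192
grip_force: 44.5
```

View pics/t3.png

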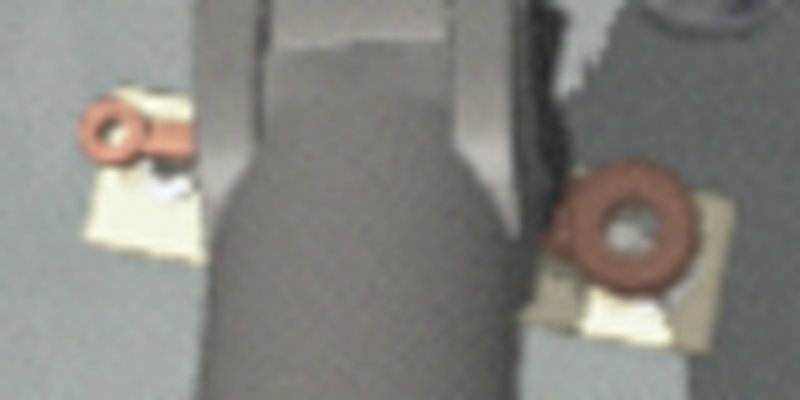

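View pics/s3.png

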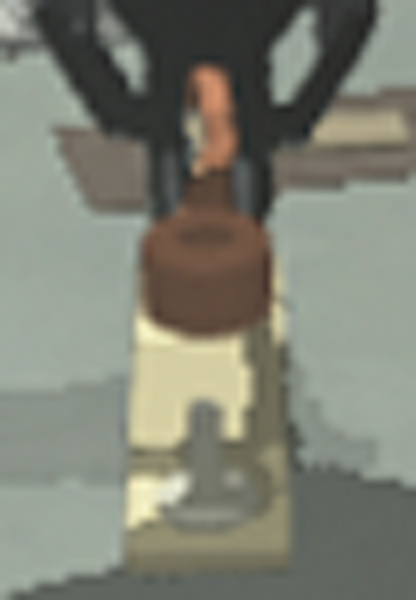

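The top view has the hub at (632,226) and the eye at (114,132) in 8× crop pixels. In the side view the hub's top face is at (205,239), directly above the thick post tip at (205,406), with a clear gap between them.

Run:
```python
import pickle,numpy as np
from h import *
from plant import r
t=pickle.load(open("pics/top3.pkl","rb"));s=pickle.load(open("pics/side3.pkl","rb"))
up=.0975
T=lambda a,b:((a+.5)/8-.5+150,(b+.5)/8-.5+165);S=lambda a,b:((a+.5)/8-.5+210,(b+.5)/8-.5+130)
hub=onz(t,T(632,226),.032+up);eye=onz(t,T(114,132),.024+up)
d=(eye-hub)[:2];yaw=np.arctan2(d[1],d[0])-np.arctan2(30.5,190);c,si=np.cos(yaw),np.sin(yaw)
R=np.array([[c,-si],[si,c]])
print("hub",hub,"2view",two(t,T(632,226),s,S(205,239)),"len",np.linalg.norm(d),np.degrees(yaw),"orig top",hub[:2]+R@[.051,.0065])
print("side hub",onz(s,S(205,239),.032+up),"side tip",onz(s,S(205,406),.06), "side disc",onz(s,S(213,500),.016))
T0=lambda a,b:((a+.5)/4-.5+150,(b+.5)/4-.5+140)
print("top discs", onz(t,T0(326,231),.016),onz(t,T0(86,186),.016), "eye",eye)
```

```text
hub [0.52643679 0.05710541 0.1295    ] 2view (array([0.52457235, 0.05736418, 0.12907055]), np.float64(0.003829090284327041)) len 0.19204550924731617 69.49676984924162 orig top [0.53821182 0.10715138]
side hub [0.52246417 0.05638315 0.1295    ] side tip [0.51991757 0.0550267  0.06      ] side disc [0.52234214 0.05871029 0.016     ]
top discs [0.5236885  0.05530713 0.016     ] [0.56191818 0.2433766  0.016     ] eye [0.56434195 0.24537298 0.1215    ]
```

Both views agree that the lever is about 2.5 mm too far in x and 1.7 mm too far in y, with matching yaw. One small correction, then settle.

```bash
python3 -m crank '[{"dx":-0.06,"dy":-0.04,"dz":0,"twist":0,"fingers":1},{"dx":0,"dy":0,"dz":0,"twist":0,"fingers":1},{"dx":0,"dy":0,"dz":0,"twist":0,"fingers":1},{"dx":0,"dy":0,"dz":0,"twist":0,"fingers":1},{"dx":0,"dy":0,"dz":0,"twist":0,"fingers":1}]' 45
python3 - <<'E'
from plant import r
o=r.observe();print(o["ee_pos"],o["grip_force"],abs(o["qvel"]).max())
print(r.sign_off())
E
```

```text
clock: 8.2
ee_pos: [0.533, 0.1097, 0.1224]
tool_rot: [[0.35, 0.937, 0.0], [0.937, -0.35, -0.0], [0.0, 0.0, -1.0]]
contact_force: [-0.9, -0.0, -2.6]
grip_width: 0.0189
grip_force: 44.5
[0.53301917 0.10970004 0.1223728 ] 44.46318447589874 0.0871826390287311
the job is handed in; nothing more can be done
None
```

The job is handed in with the arm still holding the lever at its neck (about 44 N a finger), level over the setter, hub above the thick post and eye above the thin post, underside about 37 mm clear of the tips by calculation; I took no picture after the last 3 mm correction, and the hand-in returned no verdict.

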